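# Set the knurled tuning cap on a probe carriage

## Robot

A 6-joint arm with a two-finger parallel gripper is mounted at the origin on the work surface. World frame = base frame: x ahead of the robot, y to its left, z up, the work surface at z = 0. Lengths are in mm, angles in rad, forces in N, time in s.
With the tool pointing down it reaches from about 350 to 875 mm from the base axis. Payload 15.5 kg.
Tool frame: the origin (TCP) lies midway between the tips of the shut fingers; the grasp point (between the pads) lies 19 mm behind it; z points along the fingers, x is the direction in which the jaws open and shut, and the axes are right-handed (so a half turn about z gives the same grasp; the last joint's range is limited). The gripper opens to 85 mm and grips with 20 to 120 N. Pads are 22 mm wide; open, the fingers measure 114 mm over their backs; the gripper's body (76 mm by 85 mm) begins 54 mm behind the grasp point. The pads swing forward as they close: fully open they stand 13 mm farther back than shut.
Start: joints at [-1.31, 0.494, 1.345, -0, 1.302, -0.096], TCP at [218.3, -585.638, 231.277] pointing down, gripper open.
Joint ranges: [-2.91, 2.91], [-0.82, 2.16], [0.22, 2.67], [-1.22, 4.37], [0.12, 2.79], [-3.08, 3.08]. Speed limits (rad/s): [1.89, 1.89, 2.57, 3.01, 3.01, 3.01].

## Interface

Orientations are given as a rotation vector (axis times angle).
In Python, from bench import manip gives the robot as it stands. The module is installed in compiled form; this text tells all that it offers.
- The arm moves only by the tool step_arm, never from a script. Its argument "commands" is a list of rows, each an object of numbers: "tx", "ty", "tz": the shift along the world's x, y, z in cm; "rx", "ry", "rz": the turn, a rotation vector about the world's x, y, z in degrees; "claw": the finger opening in cm, from 0 to 8.54. In form: [{"tx": .., "ty": .., "tz": .., "rx": .., "ry": .., "rz": .., "claw": ..}, ...]. A call has 1 to 20 rows; each row shifts and turns the commanded pose from where the row before left it; what a row does not reach is not made up. A row lasts 1/10 s, in which the tool goes at most 50 mm and 8.59 degrees, less where a joint would pass 70% of its speed; a pose out of reach is approached as far as the arm can. A call is refused whole if a number of a shift passes 5 or a number of a turn 8.59, either way. A call with a gripper value outside its range is refused whole. The fingers move at their own pace and stop on an object; "newtons" is the grip in N (left out, the last holds). Time passes only in rows, so rows that do not move let the fingers close. It gives the time, the measured TCP pose, the force and the opening at its end, in the units of the state.
- manip.sense(): the state, without advancing time (a new reading comes with each control period).
- manip.read_camera(name): name is "scene" or "top" or "wrist"; returns a dict with "color" (384x512x3 uint8, red, green, blue), "mtx" (3x3 intrinsics, pixels), "cam_to_world" (4x4, takes a point from camera to world coordinates). Camera axes: x right, y up, looking along -z (the intrinsics and any distortion apply to the point x, -y, -z); pixel columns grow to the right and rows downward; lengths in mm; the calibration is good to about 2 mm. A picture is of the moment at which its call begins. There is no depth.
- manip.hand_in(): hands the job in, once; it reports no verdict.
The state is a dict: "time": time; "joints": joint angles; "qd": joint speeds; "tau": joint torques, N m; "position": TCP position; "ee_rot": TCP orientation; "force": force on the tool from outside, world axes, zero at the start; "ft_torque": the same for the moment, N m; "finger_gap": finger opening in mm.
Only numpy, scipy, OpenCV 4.12 (cv2) and the standard library are available. Lean on these libraries where they do the work, as an engineer would, in place of code of your own. Each camera call takes 0.05 s, during which the arm holds its last target.

## Task

Slide the probe carriage along its rails until it rests against the end stop by the white cone. Then screw the knurled cap on top of it clockwise (seen from above) until it bottoms out, back it off a quarter turn, and keep hold of it: finish with the gripper still gripping the cap, the cap a quarter turn open and the carriage still at the stop. Leave the meter, the beaker and the screwdriver where they are.

Things in the scene. Friction and masses are not known exactly. Their poses are not given: they have to be found in the camera images.
- jig: The fixed alignment rail: a dark steel bed 110 x 430 x 14 mm with two steel rails, bolted to the bench, its place and yaw differing each time. Origin on the bench surface under the bed, on the rails' centre line; +y runs along the rails towards the end stop, z up (the bed reaches from y = -180 to +250 mm). Beyond the stop, on the bed at y = 175 to 237 mm, stands a fixed white cone radiator, 126 mm high. At y = -165 mm a low plate closes the other end, 32 mm high.
- stop_face (a point): The end stop's face that the carriage meets: an aluminium plate 90 mm wide, 14 mm thick, its top 56 mm above the bench, at jig x = 0, y = 115 mm. The point lies in the face, 45 mm above the bench. Axes as the jig.
- carriage (a joint): Position of the carriage along the rails, m: 0 at the end away from the stop, 0.160 (its limit) against the stop. It slides with about 4 N of friction and stays where it is left. It starts at 0 to 0.09.
- carriage_mid (a point): Centre of the top face of the carriage's aluminium saddle (86 mm across the rails, 70 mm along them, its faces 29 to 55 mm above the bench). Axes as the jig. A black post 32 mm in diameter stands on it, with a steel flange 40 mm in diameter at the post's top, 89 to 95 mm above the bench; the cap sits over the flange on the same vertical axis.
- cap_mid (a point): Centre of the knurled steel cap, on its axis and half-way up: a round cap 44 mm in diameter and 32 mm high, that turns about the vertical on a thread and rides with the carriage. The cap's underside is on the flange when bottomed (its centre then 111 mm above the bench) and rises 0.8 mm per rad (5 mm per turn) as it is unscrewed. Its x axis points along a short black index line engraved from the centre of its flat top to the rim.
- cap (a joint): How far the cap is unscrewed, rad: 0 bottomed out on the flange (a hard stop), growing as it is turned anticlockwise seen from above (1.57 is a quarter turn open). It starts at 2.2 to 3.8 and turns with about 0.06 N m of friction, staying where it is left.
- meter: Bystander, loose: survey meter, a dark grey box with a cream lid and wire handle, 106 x 156 x 101 mm high, origin under its centre. It stands on the side of the rail away from the robot, near the stop end.
- beaker: Bystander, loose: clear glass beaker, 68 mm in diameter, 85 mm high, origin under its centre. It stands beside the rail, on the robot's side.
- driver: Bystander, loose: screwdriver with a black handle, 150 mm long, lying on the bench roughly parallel to the rail, on the side away from the robot. Its x axis points along it to the tip.

How it is judged:
By the outcome, as a careful person would: the job done as asked, in the order asked, and still so for the second after the job is handed in, while the arm keeps its last pose, push and grip.
It also fails if it takes over 72 s, if anything falls off the work surface, if the arm or the gripper's body presses on something with over 40 N, if the wrist force passes 120 N, or if a joint passes its speed limit or range.

## Working session

There is one attempt and no reset: what is moved stays moved. The work goes in short steps, Python scripts to look and compute and a tool call to move; the robot and the scene stay as the last step left them, time stands still between calls to the robot, and variables do not carry over. Pictures are saved under pics/ and viewed, and the job is handed in when it is done.

Besides the shell and the picture viewer there is one more tool, called after "Call:" as name(argument=value, ...) on one line, values as JSON. step_arm: Moves the arm, as the interface text tells. Its arguments: {"type":"object","properties":{"commands":{"type":"array"},"newtons":{"type":"number"}},"required":["commands"]}

```bash
mkdir -p pics; python3 - <<'E'
from bench import manip
import cv2,numpy as np,pickle
d={}
for n in ["scene","top","wrist"]:
    c=manip.read_camera(n); d[n]=c
    cv2.imwrite(f"pics/{n}0.png",c["color"][:,:,::-1]); print(n,c["mtx"].round(1).tolist(),c["cam_to_world"].round(3).tolist(),[k for k in c])
pickle.dump(d,open("d0.pkl","wb"))
print(manip.sense())
E
```

```text
scene [[424.0, 0.0, 257.7], [0.0, 424.0, 190.6], [0.0, 0.0, 1.0]] [[0.299, -0.797, 0.526, 1143.456], [0.954, 0.241, -0.177, -151.109], [0.014, 0.554, 0.832, 955.726], [0.0, 0.0, 0.0, 1.0]] ['color', 'mtx', 'cam_to_world']
top [[454.1, 0.0, 265.0], [0.0, 454.1, 190.6], [0.0, 0.0, 1.0]] [[0.028, 0.982, -0.189, 451.429], [-1.0, 0.028, -0.001, 9.395], [0.004, 0.189, 0.982, 952.177], [0.0, 0.0, 0.0, 1.0]] ['color', 'mtx', 'cam_to_world']
wrist [[345.0, 0.0, 255.8], [0.0, 345.0, 194.2], [0.0, 0.0, 1.0]] [[0.349, 0.9, 0.262, 284.119], [-0.937, 0.336, 0.095, -561.036], [-0.002, -0.279, 0.96, 374.023], [0.0, 0.0, 0.0, 1.0]] ['color', 'mtx', 'cam_to_world']
{'time': 0.15, 'joints': array([-1.30954084e+00,  4.94047987e-01,  1.34594243e+00, -3.21999958e-08,
        1.30248899e+00, -9.54981365e-02]), 'qd': array([ 0.00091391, -0.00120427, -0.00174672,  0.0007658 , -0.00036905,
       -0.00222521]), 'tau': array([-3.40342747e-03, -8.82546186e+01, -3.84060645e+01, -4.25775825e-04,
        7.26609986e-03,  3.20041670e-05]), 'position': array([ 218.21074093, -585.40384083,  230.84825551]), 'ee_rot': array([-2.57987875e+00,  1.79171128e+00,  1.06293016e-03]), 'force': array([-0.44989718, -0.34832686, -0.03317099]), 'ft_torque': array([0.02092869, 0.03397979, 0.03080588]), 'finger_gap': 85.07915350072626}
```

View pics/scene0.png

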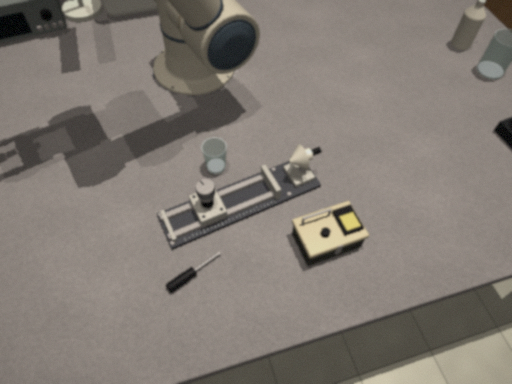

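View pics/top0.png

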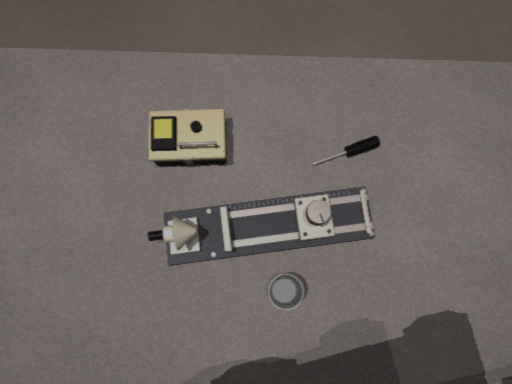

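View pics/wrist0.png

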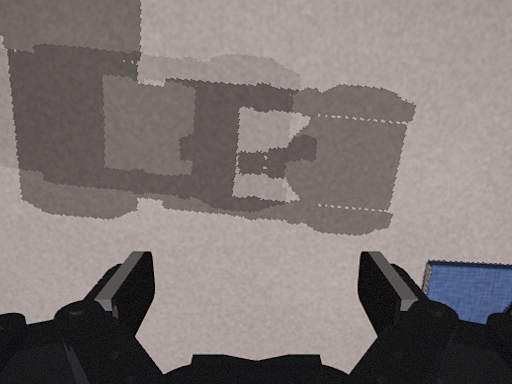

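The top view shows the bed from about (370,213) to (167,238). The stop plate is near (226,229), the cap at (318,212), the beaker at (286,291), the meter at (188,136) and the driver at (348,150). I'll zoom in for measurement.

```bash
cat > h.py <<'E'
import numpy as np,cv2
def ray(c,u,v,z):
    K=c["mtx"];T=c["cam_to_world"]
    d=np.array([(u-K[0,2])/K[0,0],-(v-K[1,2])/K[1,1],-1.0]); d=T[:3,:3]@d; o=T[:3,3]
    return o+d*(z-o[2])/d[2]
def proj(c,p):
    T=c["cam_to_world"];K=c["mtx"]
    q=T[:3,:3].T@(np.asarray(p,float)-T[:3,3]); return np.array([K[0,2]+K[0,0]*q[0]/-q[2],K[1,2]+K[1,1]*-q[1]/-q[2]])
E
python3 - <<'E'
import pickle,cv2
d=pickle.load(open("d0.pkl","rb"))
t=d["top"]["color"][:,:,::-1]
cv2.imwrite("pics/topz.png",cv2.resize(t[170:290,150:390],None,fx=3.3,fy=3.3,interpolation=cv2.INTER_CUBIC))
cv2.imwrite("pics/capz.png",cv2.resize(t[185:245,280:380],None,fx=8,fy=8,interpolation=cv2.INTER_CUBIC))
s=d["scene"]["color"][:,:,::-1]
cv2.imwrite("pics/scz.png",cv2.resize(s[130:250,150:330],None,fx=4.4,fy=4.4,interpolation=cv2.INTER_CUBIC))
E
```

```text
(no output)
```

View pics/topz.png

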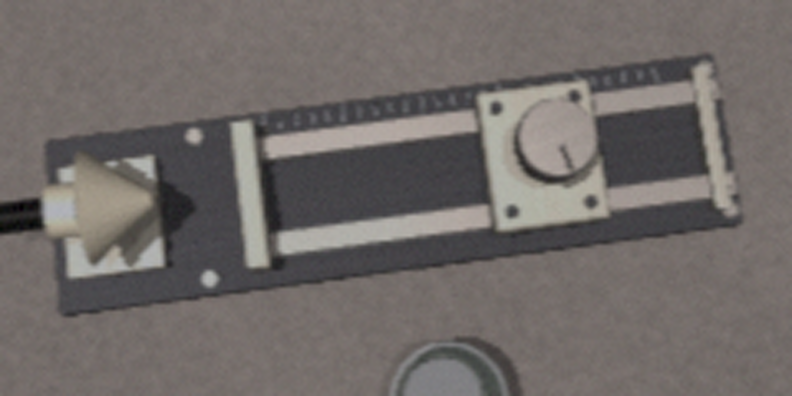

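View pics/capz.png

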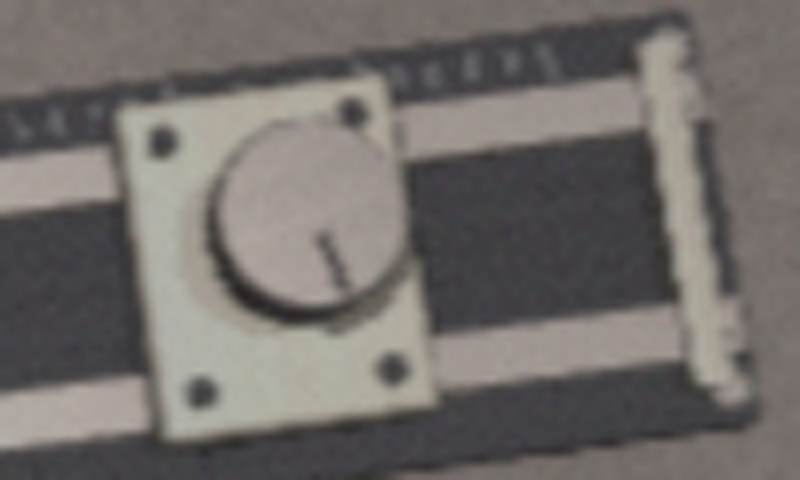

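View pics/scz.png

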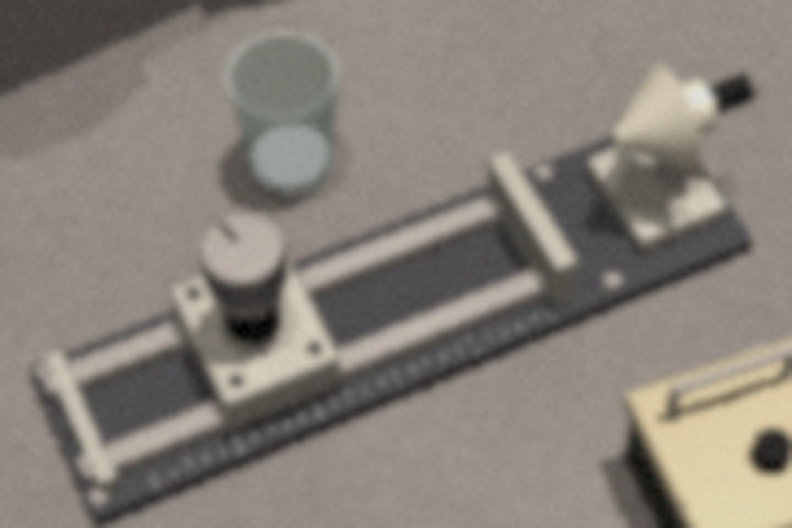

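```bash
python3 - <<'E'
import pickle;from h import *
d=pickle.load(open("d0.pkl","rb"));t=d["top"];s=d["scene"]
A=[ray(t,150+u/3.3-.4,170+v/3.3-.4,14) for u,v in [(45,140),(65,315),(740,222),(712,55)]]
for a in A:print(a.round(1))
e1=(A[0]+A[1])/2;e2=(A[2]+A[3])/2
y=(e1-e2)[:2];L=np.linalg.norm(y);y/=L;print("len",L,"y",y,"yaw",np.degrees(np.arctan2(-y[0],y[1])))
yy=A[0]-A[3]+A[1]-A[2];org=e2[:2]+180*y*L/430
x=np.array([y[1],-y[0]])
print("org",org)
def j(p):return ((p[:2]-org)@x,(p[:2]-org)@y)
for u,v in [(115,110),(162,440),(438,405),(388,75)]:
    p=ray(t,280+u/8-.45,185+v/8-.45,55);print("sad",p.round(1),np.round(j(p),1))
p=ray(t,280+312/8-.45,185+212/8-.45,129.5);print("cap",p,j(p))
p2=ray(s,150+243/4.4-.4,130+246/4.4-.4,129.5);print("cap scene",p2,j(p2))
q=ray(t,280+350/8,185+295/8,129.5);q0=ray(t,280+322/8,185+235/8,129.5);print("idx",q-p,q-q0)
for u,v in [(232,122),(255,120),(248,268),(270,265)]:
    p=ray(t,150+u/3.3-.4,170+v/3.3-.4,56);print("stop",p,np.round(j(p),1))
for n,u,v,z in [("beaker",286,291,85),("beakbot",285,291,0)]:
    print(n,ray(t,u,v,z),j(ray(t,u,v,z)))
print("meter",[np.round(j(ray(t,u,v,101)),0) for u,v in [(150,112),(150,160),(225,158),(225,110)]])
E
```

```text
[580.2 221.1  14. ]
[471.7 201.1  14. ]
[ 541. -217.   14.]
[ 647.2 -200.9   14. ]
len 425.5504669053492 y [-0.16005275  0.98710846] yaw 9.209958252068061
org [565.55128765 -33.11915551]
sad [609.8 -48.   55. ] [ 41.3 -21.8]
sad [527.6 -60.9  55. ] [-41.9 -21.4]
sad [ 538.2 -129.    55. ] [-42.4 -90.2]
sad [ 620.7 -116.5   55. ] [ 41.1 -91.1]
cap [574.29217928 -88.68863152 129.5       ] (np.float64(-0.265839563073936), np.float64(-56.25210378163524))
cap scene [571.5740349  -90.35730626 129.5       ] (np.float64(-3.2160188737891575), np.float64(-57.46422023752537))
idx [-19.64381886  -9.58938846   0.        ] [-13.59663751  -6.44691073   0.        ]
stop [588.65555637  99.47078431  56.        ] [ 44.  127.2]
stop [590.27701981  85.62682885  56.        ] [ 43.4 113.3]
stop [501.33778941  85.88024268  56.        ] [-44.3 127.7]
stop [503.4749849   72.90247759  56.        ] [-44.3 114.6]
beaker [428.55853669 -34.12152886  85.        ] (np.float64(-135.38713633700436), np.float64(20.936615824936982))
beakbot [426.25956398 -36.33865278   0.        ] (np.float64(-138.0113285396256), np.float64(19.11603095250377))
meter [array([242., 239.]), array([145., 247.]), array([130., 103.]), array([227.,  92.])]
```

Jig yaw is about 9.2°, and the cap is near (573,-89). The carriage is about 136 mm from the stop. I'll move above the cap with the jaws along the rail, which leaves joint 6 enough range to do the whole screwing in one grasp.

Call:
step_arm(commands=[{"tx": 1.77, "ty": 2.48, "rz": 8.43}, {"tx": 1.77, "ty": 2.48, "rz": 8.43}, {"tx": 1.77, "ty": 2.48, "rz": 8.43}, {"tx": 1.77, "ty": 2.48, "rz": 8.43}, {"tx": 1.77, "ty": 2.48, "rz": 8.43}, {"tx": 1.77, "ty": 2.48, "rz": 8.43}, {"tx": 1.77, "ty": 2.48, "rz": 8.43}, {"tx": 1.77, "ty": 2.48, "rz": 8.43}, {"tx": 1.77, "ty": 2.48, "rz": 8.43}, {"tx": 1.77, "ty": 2.48, "rz": 8.43}, {"tx": 1.77, "ty": 2.48, "rz": 8.43}, {"tx": 1.77, "ty": 2.48, "rz": 8.43}, {"tx": 1.77, "ty": 2.48, "rz": 8.43}, {"tx": 1.77, "ty": 2.48, "rz": 8.43}, {"tx": 1.77, "ty": 2.48, "rz": 8.43}, {"tx": 1.77, "ty": 2.48, "rz": 8.43}, {"tx": 1.77, "ty": 2.48, "rz": 8.43}, {"tx": 1.77, "ty": 2.48, "rz": 8.43}, {"tx": 1.77, "ty": 2.48, "rz": 8.43}, {"tx": 1.77, "ty": 2.48, "rz": 8.43}])

```text
invalid input
```

```bash
cat > look.py <<'E'
import sys
from h import *
from bench import manip
from scipy.spatial.transform import Rotation as R
s=manip.sense()
M=R.from_rotvec(s["ee_rot"]).as_matrix()
print("t",s["time"],"pos",s["position"].round(1),"yaw",np.degrees(np.arctan2(M[1,0],M[0,0])).round(2),"z",M[:,2].round(3),"j",s["joints"].round(3),"F",s["force"].round(1),"T",s["ft_torque"].round(3),"gap",s["finger_gap"].round(1))
for a in sys.argv[1:]:
    n,f=a.split(":");c=manip.read_camera(n);cv2.imwrite(f"pics/{f}.png",c["color"][:,:,::-1])
    import pickle;pickle.dump(c,open(f+".pkl","wb"))
E
python3 look.py wrist:w1
```

```text
Traceback (most recent call last):
  File "look.py", line 7, in <module>
    print("t",s["time"],"pos",s["position"].round(1),"yaw",np.degrees(np.arctan2(M[1,0],M[0,0])).round(2),"z",M[:,2].round(3),"j",s["joints"].round(3),"F",s["force"].round(1),"T",s["ft_torque"].round(3),"gap",s["finger_gap"].round(1))
                                                                                                                                                                                                                 ^^^^^^^^^^^^^^^^^^^^^
AttributeError: 'float' object has no attribute 'round'
```

```bash
sed -i 's/s\["finger_gap"\].round(1)/round(s["finger_gap"],1)/' look.py; python3 look.py
```

```text
t 0.15 pos [ 218.2 -585.4  230.8] yaw -69.56 z [-0.     0.001 -1.   ] j [-1.31   0.494  1.346 -0.     1.302 -0.095] F [-0.4 -0.3 -0. ] T [0.021 0.034 0.031] gap 85.1
```

Call:
step_arm(commands=[{"tx": 1.77, "ty": 2.48, "tz": 0, "rx": 0, "ry": 0, "rz": 8.43, "claw": 8.5}])

```text
time: 0.25
position: [234.7, -562.6, 230.8]
ee_rot: [2.703, -1.6, 0.0]
force: [-0.4, -0.1, -1.0]
finger_gap: 85.4
```

All keys are required in each row.

Call:
step_arm(commands=[{"tx": 1.77, "ty": 2.48, "tz": 0, "rx": 0, "ry": 0, "rz": 8.43, "claw": 8.5}, {"tx": 1.77, "ty": 2.48, "tz": 0, "rx": 0, "ry": 0, "rz": 8.43, "claw": 8.5}, {"tx": 1.77, "ty": 2.48, "tz": 0, "rx": 0, "ry": 0, "rz": 8.43, "claw": 8.5}, {"tx": 1.77, "ty": 2.48, "tz": 0, "rx": 0, "ry": 0, "rz": 8.43, "claw": 8.5}, {"tx": 1.77, "ty": 2.48, "tz": 0, "rx": 0, "ry": 0, "rz": 8.43, "claw": 8.5}, {"tx": 1.77, "ty": 2.48, "tz": 0, "rx": 0, "ry": 0, "rz": 8.43, "claw": 8.5}, {"tx": 1.77, "ty": 2.48, "tz": 0, "rx": 0, "ry": 0, "rz": 8.43, "claw": 8.5}, {"tx": 1.77, "ty": 2.48, "tz": 0, "rx": 0, "ry": 0, "rz": 8.43, "claw": 8.5}, {"tx": 1.77, "ty": 2.48, "tz": 0, "rx": 0, "ry": 0, "rz": 8.43, "claw": 8.5}, {"tx": 1.77, "ty": 2.48, "tz": 0, "rx": 0, "ry": 0, "rz": 8.43, "claw": 8.5}, {"tx": 1.77, "ty": 2.48, "tz": 0, "rx": 0, "ry": 0, "rz": 8.43, "claw": 8.5}, {"tx": 1.77, "ty": 2.48, "tz": 0, "rx": 0, "ry": 0, "rz": 8.43, "claw": 8.5}, {"tx": 1.77, "ty": 2.48, "tz": 0, "rx": 0, "ry": 0, "rz": 8.43, "claw": 8.5}, {"tx": 1.77, "ty": 2.48, "tz": 0, "rx": 0, "ry": 0, "rz": 8.43, "claw": 8.5}, {"tx": 1.77, "ty": 2.48, "tz": 0, "rx": 0, "ry": 0, "rz": 8.43, "claw": 8.5}, {"tx": 1.77, "ty": 2.48, "tz": 0, "rx": 0, "ry": 0, "rz": 8.43, "claw": 8.5}, {"tx": 1.77, "ty": 2.48, "tz": 0, "rx": 0, "ry": 0, "rz": 8.43, "claw": 8.5}, {"tx": 1.77, "ty": 2.48, "tz": 0, "rx": 0, "ry": 0, "rz": 8.43, "claw": 8.5}, {"tx": 1.77, "ty": 2.48, "tz": 0, "rx": 0, "ry": 0, "rz": 8.43, "claw": 8.5}])

```text
time: 2.15
position: [572.8, -88.5, 231.1]
ee_rot: [-2.032, -2.396, 0.0]
force: [0.4, -0.4, 0.5]
finger_gap: 85.1
```

```bash
python3 look.py wrist:w1
```

```text
t 2.15 pos [572.8 -88.5 231.1] yaw 99.4 z [-0.  0. -1.] j [-0.256  0.43   1.46  -0.     1.252 -1.991] F [ 0.4 -0.4  0.5] T [-0.008  0.028  0.015] gap 85.1
```

View pics/w1.png

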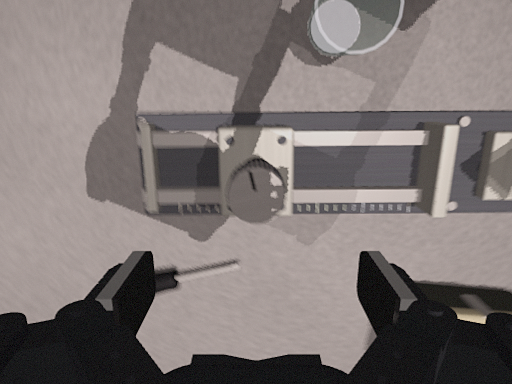

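The wrist view shows the rails horizontal, so the yaw matches. The cap top is at about (257,190), between the jaw columns. Next I'll check its position and the rail yaw.

```bash
python3 - <<'E'
import pickle;from h import *
c=pickle.load(open("w1.pkl","rb"));im=c["color"]
cv2.imwrite("pics/w1z.png",cv2.resize(im[140:230,200:320,::-1],None,fx=6,fy=6,interpolation=cv2.INTER_CUBIC))
g=[ray(c,150,112,14),ray(c,440,112,14)];d=g[1]-g[0];print("bed edge angle",np.degrees(np.arctan2(d[1],d[0])))
print(ray(c,257,190,129.7))
E
```

```text
bed edge angle 99.38198658018398
[569.11484145 -88.14690333 129.7       ]
```

View pics/w1z.png

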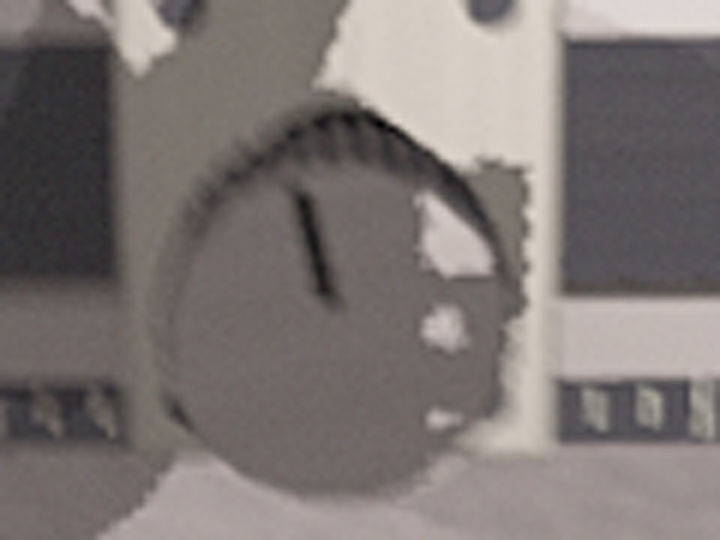

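Call:
step_arm(commands=[{"tx": 0, "ty": 0, "tz": -2.5, "rx": 0, "ry": 0, "rz": 0, "claw": 8.5}, {"tx": 0, "ty": 0, "tz": -2.5, "rx": 0, "ry": 0, "rz": 0, "claw": 8.5}, {"tx": 0, "ty": 0, "tz": -2.5, "rx": 0, "ry": 0, "rz": 0, "claw": 8.5}, {"tx": 0, "ty": 0, "tz": -2.5, "rx": 0, "ry": 0, "rz": 0, "claw": 8.5}, {"tx": 0, "ty": 0, "tz": -2, "rx": 0, "ry": 0, "rz": 0, "claw": 8.5}, {"tx": 0, "ty": 0, "tz": -1, "rx": 0, "ry": 0, "rz": 0, "claw": 8.5}, {"tx": 0, "ty": 0, "tz": -0.7, "rx": 0, "ry": 0, "rz": 0, "claw": 8.5}, {"tx": 0, "ty": 0, "tz": 0, "rx": 0, "ry": 0, "rz": 0, "claw": 8.5}])

```text
time: 3.0
position: [572.2, -89.6, 94.0]
ee_rot: [-2.039, -2.389, 0.0]
force: [-0.2, -0.8, -0.3]
finger_gap: 84.6
```

```bash
python3 look.py wrist:w2
```

```text
t 3.0 pos [572.2 -89.6  94. ] yaw 99.04 z [-0.001  0.    -1.   ] j [-0.258  0.595  1.604 -0.     0.943 -1.987] F [-0.2 -0.8 -0.3] T [-0.037  0.009  0.007] gap 84.6
```

View pics/w2.png

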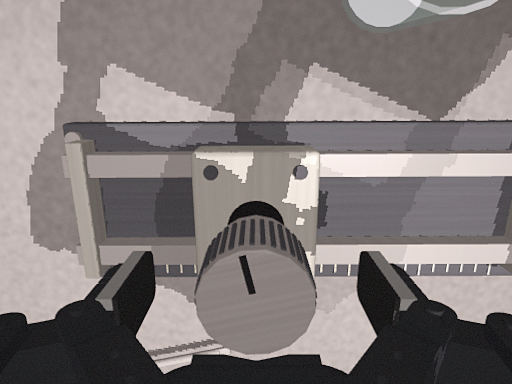

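The cap top, at about (256,301), is centred between the pads (inner edges at columns 154 and 358). I'll check the across-rail centring and close.

```bash
python3 - <<'E'
import pickle;from h import *
c=pickle.load(open("w2.pkl","rb"))
print(ray(c,256,301,129.7))
cx=ray(c,256,301,129.7);p0=ray(c,252,294,129.7);p1=ray(c,242,256,129.7);d=p1-p0;a=np.degrees(np.arctan2(d[1],d[0]));print("idx world",a%360,"jig",(a-9.3)%360, np.radians((a-9.3)%360))
E
```

```text
[571.65791855 -89.77957702 129.7       ]
idx world 201.89481351337497 jig 192.59481351337496 3.361413618072861
```

Call:
step_arm(commands=[{"tx": 0, "ty": 0, "tz": 0, "rx": 0, "ry": 0, "rz": 0, "claw": 6}, {"tx": 0, "ty": 0, "tz": 0, "rx": 0, "ry": 0, "rz": 0, "claw": 5}, {"tx": 0, "ty": 0, "tz": 0, "rx": 0, "ry": 0, "rz": 0, "claw": 4}, {"tx": 0, "ty": 0, "tz": 0, "rx": 0, "ry": 0, "rz": 0, "claw": 4}, {"tx": 0, "ty": 0, "tz": 0, "rx": 0, "ry": 0, "rz": 0, "claw": 4}, {"tx": 0, "ty": 0, "tz": 0, "rx": 0, "ry": 0, "rz": 0, "claw": 4}, {"tx": 0, "ty": 0, "tz": 0, "rx": 0, "ry": 0, "rz": 0, "claw": 4}, {"tx": 0, "ty": 0, "tz": 0, "rx": 0, "ry": 0, "rz": 0, "claw": 4}], newtons=40)

```text
time: 3.85
position: [572.6, -89.8, 94.9]
ee_rot: [2.039, 2.389, 0.001]
force: [-0.9, 0.2, 7.1]
finger_gap: 43.2
```

```bash
python3 look.py wrist:w3
```

```text
t 3.85 pos [572.6 -89.8  94.9] yaw 99.04 z [ 0.001 -0.    -1.   ] j [-0.258  0.594  1.604 -0.     0.943 -1.987] F [-0.9  0.2  7.1] T [-0.075  0.144 -0.001] gap 43.2
```

View pics/w3.png

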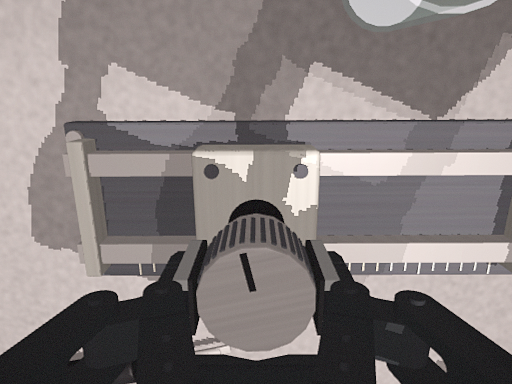

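Gripped, with a gap of 43 mm. Now I'll slide most of the way along the rail at 99.3°.

Call:
step_arm(commands=[{"tx": -0.13, "ty": 0.79, "tz": 0, "rx": 0, "ry": 0, "rz": 0, "claw": 4}, {"tx": -0.26, "ty": 1.58, "tz": 0, "rx": 0, "ry": 0, "rz": 0, "claw": 4}, {"tx": -0.26, "ty": 1.58, "tz": 0, "rx": 0, "ry": 0, "rz": 0, "claw": 4}, {"tx": -0.26, "ty": 1.58, "tz": 0, "rx": 0, "ry": 0, "rz": 0, "claw": 4}, {"tx": -0.26, "ty": 1.58, "tz": 0, "rx": 0, "ry": 0, "rz": 0, "claw": 4}, {"tx": -0.26, "ty": 1.58, "tz": 0, "rx": 0, "ry": 0, "rz": 0, "claw": 4}, {"tx": -0.26, "ty": 1.58, "tz": 0, "rx": 0, "ry": 0, "rz": 0, "claw": 4}, {"tx": -0.26, "ty": 1.58, "tz": 0, "rx": 0, "ry": 0, "rz": 0, "claw": 4}, {"tx": -0.13, "ty": 0.79, "tz": 0, "rx": 0, "ry": 0, "rz": 0, "claw": 4}, {"tx": 0, "ty": 0, "tz": 0, "rx": 0, "ry": 0, "rz": 0, "claw": 4}])

```text
time: 4.9
position: [551.8, 37.9, 94.9]
ee_rot: [2.038, 2.39, 0.002]
force: [-1.0, 4.3, 5.2]
finger_gap: 43.4
```

```bash
python3 look.py
```

```text
t 4.9 pos [551.8  37.9  94.9] yaw 99.09 z [ 0.001  0.    -1.   ] j [-0.04   0.566  1.671  0.     0.904 -1.769] F [-1.   4.3  5.2] T [ 0.644  0.142 -0.102] gap 43.4
```

Call:
step_arm(commands=[{"tx": -0.02, "ty": 0.1, "tz": 0, "rx": 0, "ry": 0, "rz": 0, "claw": 4}, {"tx": -0.02, "ty": 0.1, "tz": 0, "rx": 0, "ry": 0, "rz": 0, "claw": 4}, {"tx": -0.01, "ty": 0.1, "tz": 0, "rx": 0, "ry": 0, "rz": 0, "claw": 4}, {"tx": -0.02, "ty": 0.1, "tz": 0, "rx": 0, "ry": 0, "rz": 0, "claw": 4}, {"tx": -0.01, "ty": 0.1, "tz": 0, "rx": 0, "ry": 0, "rz": 0, "claw": 4}, {"tx": -0.02, "ty": 0.1, "tz": 0, "rx": 0, "ry": 0, "rz": 0, "claw": 4}])

```text
time: 5.5
position: [551.0, 42.4, 94.9]
ee_rot: [2.038, 2.389, 0.001]
force: [0.1, -4.4, 5.5]
finger_gap: 42.8
```

```bash
python3 look.py
```

```text
t 5.5 pos [551.   42.4  94.9] yaw 99.05 z [ 0.001 -0.001 -1.   ] j [-3.100e-02  5.650e-01  1.672e+00 -1.000e-03  9.030e-01 -1.759e+00] F [ 0.1 -4.4  5.5] T [-0.653  0.002 -0.005] gap 42.8
```

Drag is still about 4 N, so it is only friction. I'll creep on.

Call:
step_arm(commands=[{"tx": -0.02, "ty": 0.1, "tz": 0, "rx": 0, "ry": 0, "rz": 0, "claw": 4}, {"tx": -0.01, "ty": 0.1, "tz": 0, "rx": 0, "ry": 0, "rz": 0, "claw": 4}, {"tx": -0.02, "ty": 0.1, "tz": 0, "rx": 0, "ry": 0, "rz": 0, "claw": 4}])

```text
time: 5.8
position: [550.6, 45.3, 94.9]
ee_rot: [2.038, 2.389, 0.0]
force: [0.4, -13.0, 6.1]
finger_gap: 42.8
```

Call:
step_arm(commands=[{"tx": -0.02, "ty": 0.1, "tz": 0, "rx": 0, "ry": 0, "rz": 0, "claw": 4}, {"tx": -0.01, "ty": 0.1, "tz": 0, "rx": 0, "ry": 0, "rz": 0, "claw": 4}])

```text
time: 6.0
position: [550.6, 45.6, 95.0]
ee_rot: [2.036, 2.388, -0.002]
force: [0.7, -30.1, 4.5]
finger_gap: 43.1
```

Call:
step_arm(commands=[{"tx": -0.02, "ty": 0.1, "tz": 0, "rx": 0, "ry": 0, "rz": 0, "claw": 4}])

```text
time: 6.1
position: [550.6, 45.8, 95.0]
ee_rot: [2.035, 2.387, -0.003]
force: [1.3, -39.1, 4.0]
finger_gap: 42.9
```

It contacts the stop at y≈45.5, with the force rising about 9 N/mm. I'll ease back to about 12 N of push, then check the picture.

Call:
step_arm(commands=[{"tx": 0.04, "ty": -0.26, "tz": 0, "rx": 0, "ry": 0, "rz": 0, "claw": 4}, {"tx": 0, "ty": 0, "tz": 0, "rx": 0, "ry": 0, "rz": 0, "claw": 4}], newtons=60)

```text
time: 6.3
position: [550.6, 45.2, 95.0]
ee_rot: [2.038, 2.388, 0.0]
force: [-1.7, -10.6, 6.9]
finger_gap: 42.3
```

```bash
python3 look.py wrist:w4 top:t4
```

```text
t 6.3 pos [550.6  45.2  95. ] yaw 99.03 z [ 0.002 -0.001 -1.   ] j [-2.600e-02  5.650e-01  1.673e+00 -1.000e-03  9.020e-01 -1.753e+00] F [ -1.7 -10.6   6.9] T [-1.624  0.029 -0.01 ] gap 42.3
```

View pics/w4.png

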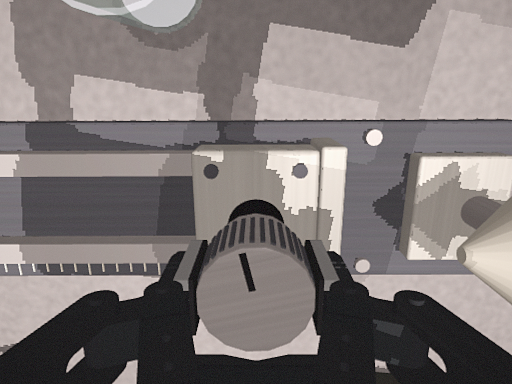

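View pics/t4.png

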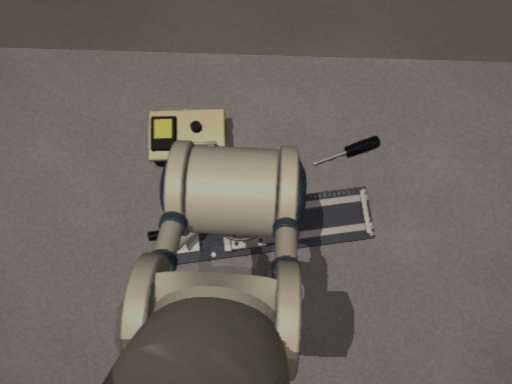

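The saddle's edge (column 320) meets the stop plate, and the index line hasn't moved. Now I'll screw clockwise 160°, descending with the thread.

Call:
step_arm(commands=[{"tx": 0, "ty": 0, "tz": -0.01, "rx": 0, "ry": 0, "rz": -8, "claw": 4}, {"tx": 0, "ty": 0, "tz": -0.01, "rx": 0, "ry": 0, "rz": -8, "claw": 4}, {"tx": 0, "ty": 0, "tz": -0.01, "rx": 0, "ry": 0, "rz": -8, "claw": 4}, {"tx": 0, "ty": 0, "tz": -0.01, "rx": 0, "ry": 0, "rz": -8, "claw": 4}, {"tx": 0, "ty": 0, "tz": -0.01, "rx": 0, "ry": 0, "rz": -8, "claw": 4}, {"tx": 0, "ty": 0, "tz": -0.01, "rx": 0, "ry": 0, "rz": -8, "claw": 4}, {"tx": 0, "ty": 0, "tz": -0.01, "rx": 0, "ry": 0, "rz": -8, "claw": 4}, {"tx": 0, "ty": 0, "tz": -0.01, "rx": 0, "ry": 0, "rz": -8, "claw": 4}])

```text
time: 7.2
position: [550.9, 45.9, 94.2]
ee_rot: [2.997, 0.937, 0.003]
force: [2.6, -1.7, 4.4]
finger_gap: 42.3
```

```bash
python3 look.py wrist:w5
```

```text
t 7.2 pos [550.9  45.9  94.2] yaw 34.72 z [ 0.002 -0.    -1.   ] j [-0.025  0.566  1.673 -0.     0.9   -0.63 ] F [ 2.6 -1.7  4.4] T [-0.317 -0.332  0.088] gap 42.3
```

View pics/w5.png

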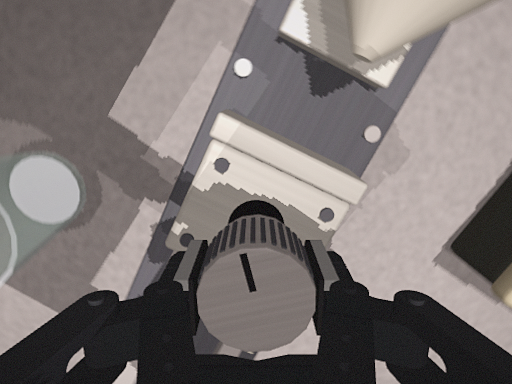

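The cap turns with the gripper: the index is fixed in the image at (248,272) and the torque is about 0.09 N m. The saddle is still against the stop. Continuing.

Call:
step_arm(commands=[{"tx": 0, "ty": 0.05, "tz": -0.01, "rx": 0, "ry": 0, "rz": -8, "claw": 4}, {"tx": 0, "ty": 0.05, "tz": -0.01, "rx": 0, "ry": 0, "rz": -8, "claw": 4}, {"tx": 0, "ty": 0, "tz": -0.01, "rx": 0, "ry": 0, "rz": -8, "claw": 4}, {"tx": 0, "ty": 0, "tz": -0.01, "rx": 0, "ry": 0, "rz": -8, "claw": 4}, {"tx": 0, "ty": 0, "tz": -0.01, "rx": 0, "ry": 0, "rz": -8, "claw": 4}, {"tx": 0, "ty": 0, "tz": -0.01, "rx": 0, "ry": 0, "rz": -8, "claw": 4}, {"tx": 0, "ty": 0, "tz": -0.01, "rx": 0, "ry": 0, "rz": -8, "claw": 4}, {"tx": 0, "ty": 0, "tz": -0.01, "rx": 0, "ry": 0, "rz": -8, "claw": 4}, {"tx": 0, "ty": 0, "tz": -0.01, "rx": 0, "ry": 0, "rz": -8, "claw": 4}, {"tx": 0, "ty": 0, "tz": -0.01, "rx": 0, "ry": 0, "rz": -8, "claw": 4}])

```text
time: 8.25
position: [552.0, 46.0, 93.2]
ee_rot: [-2.901, 1.205, -0.007]
force: [8.7, -12.7, 0.3]
finger_gap: 42.8
```

```bash
python3 look.py
```

```text
t 8.25 pos [552.   46.   93.2] yaw -45.09 z [ 0.004 -0.002 -1.   ] j [-0.024  0.568  1.672 -0.002  0.897  0.765] F [  8.7 -12.7   0.3] T [-2.086 -1.407  0.009] gap 42.8
```

144° done. I'll relieve the side force and go on in finer steps.

Call:
step_arm(commands=[{"tx": 0.08, "ty": 0, "tz": 0, "rx": 0, "ry": 0, "rz": -4, "claw": 4}, {"tx": 0, "ty": 0, "tz": -0.01, "rx": 0, "ry": 0, "rz": -4, "claw": 4}, {"tx": 0, "ty": 0, "tz": 0, "rx": 0, "ry": 0, "rz": -4, "claw": 4}, {"tx": 0, "ty": 0, "tz": -0.01, "rx": 0, "ry": 0, "rz": -4, "claw": 4}, {"tx": 0, "ty": 0, "tz": 0, "rx": 0, "ry": 0, "rz": -4, "claw": 4}, {"tx": 0, "ty": 0, "tz": -0.01, "rx": 0, "ry": 0, "rz": -4, "claw": 4}, {"tx": 0, "ty": 0, "tz": 0, "rx": 0, "ry": 0, "rz": -4, "claw": 4}, {"tx": 0, "ty": 0, "tz": -0.01, "rx": 0, "ry": 0, "rz": -4, "claw": 4}])

```text
time: 9.05
position: [552.3, 45.7, 92.7]
ee_rot: [-2.46, 1.954, -0.006]
force: [5.8, -15.3, 2.0]
finger_gap: 43.0
```

```bash
python3 look.py
```

```text
t 9.05 pos [552.3  45.7  92.7] yaw -76.92 z [ 0.003 -0.002 -1.   ] j [-0.024  0.57   1.671 -0.003  0.898  1.32 ] F [  5.8 -15.3   2. ] T [-2.768 -0.869  0.085] gap 43.0
```

Call:
step_arm(commands=[{"tx": 0, "ty": 0, "tz": 0, "rx": 0, "ry": 0, "rz": -2, "claw": 4}, {"tx": 0, "ty": 0, "tz": 0, "rx": 0, "ry": 0, "rz": -2, "claw": 4}, {"tx": 0, "ty": 0, "tz": -0.01, "rx": 0, "ry": 0, "rz": -2, "claw": 4}, {"tx": 0, "ty": 0, "tz": 0, "rx": 0, "ry": 0, "rz": -2, "claw": 4}, {"tx": 0, "ty": 0, "tz": 0, "rx": 0, "ry": 0, "rz": -2, "claw": 4}, {"tx": 0, "ty": 0, "tz": 0, "rx": 0, "ry": 0, "rz": -2, "claw": 4}])

```text
time: 9.65
position: [552.3, 45.5, 92.5]
ee_rot: [-2.243, 2.199, -0.006]
force: [5.6, -18.3, -0.3]
finger_gap: 42.6
```

```bash
python3 look.py
```

```text
t 9.65 pos [552.3  45.5  92.5] yaw -88.84 z [ 0.003 -0.002 -1.   ] j [-0.024  0.57   1.671 -0.003  0.897  1.528] F [  5.6 -18.3  -0.3] T [-2.907 -0.926  0.133] gap 42.6
```

Call:
step_arm(commands=[{"tx": 0, "ty": 0, "tz": 0, "rx": 0, "ry": 0, "rz": -2, "claw": 4}, {"tx": 0, "ty": 0, "tz": 0, "rx": 0, "ry": 0, "rz": -2, "claw": 4}, {"tx": 0, "ty": 0, "tz": 0, "rx": 0, "ry": 0, "rz": -2, "claw": 4}])

```text
time: 9.95
position: [552.3, 45.4, 92.5]
ee_rot: [-2.125, 2.313, -0.006]
force: [6.1, -18.7, -1.6]
finger_gap: 42.4
```

```bash
python3 look.py wrist:w6
```

```text
t 9.95 pos [552.3  45.4  92.5] yaw -94.84 z [ 0.003 -0.002 -1.   ] j [-0.024  0.57   1.671 -0.003  0.897  1.633] F [  6.1 -18.7  -1.6] T [-3.064 -0.945  0.337] gap 42.4
```

View pics/w6.png

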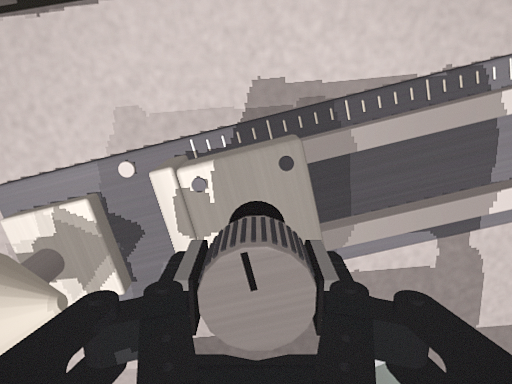

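The torque is rising (0.09 → 0.34 N m) near the expected 192°. I'll go a little further to confirm a hard stop.

Call:
step_arm(commands=[{"tx": 0, "ty": 0, "tz": 0, "rx": 0, "ry": 0, "rz": -2, "claw": 4}, {"tx": 0, "ty": 0, "tz": 0, "rx": 0, "ry": 0, "rz": -2, "claw": 4}])

```text
time: 10.2
position: [552.3, 45.4, 92.5]
ee_rot: [-2.045, 2.384, -0.006]
force: [6.4, -19.0, -0.8]
finger_gap: 42.7
```

```bash
python3 look.py wrist:w7
```

```text
t 10.2 pos [552.3  45.4  92.5] yaw -98.76 z [ 0.003 -0.003 -1.   ] j [-0.024  0.57   1.671 -0.004  0.897  1.702] F [  6.4 -19.   -0.8] T [-3.045 -0.938  1.786] gap 42.7
```

Call:
step_arm(commands=[{"tx": 0, "ty": 0, "tz": 0, "rx": 0, "ry": 0, "rz": -2, "claw": 4}, {"tx": 0, "ty": 0, "tz": 0, "rx": 0, "ry": 0, "rz": -2, "claw": 4}, {"tx": 0, "ty": 0, "tz": 0, "rx": 0, "ry": 0, "rz": 0, "claw": 4}])

```text
time: 10.55
position: [553.1, 45.2, 92.6]
ee_rot: [-1.961, 2.452, -0.009]
force: [9.6, -20.3, -3.3]
finger_gap: 42.8
```

```bash
python3 look.py wrist:w8; python3 - <<'E'
import pickle;from h import *
ims=[]
for n in ["w5","w6","w7","w8"]:
    c=pickle.load(open(n+".pkl","rb"))["color"]
    g=cv2.cvtColor(c,cv2.COLOR_RGB2GRAY)[248:300,225:275]; m=(g<60).astype(np.uint8)
    k,l,st,ce=cv2.connectedComponentsWithStats(m)
    i=1+np.argmax(st[1:,4]); ys,xs=np.nonzero(l==i)
    v=cv2.fitLine(np.stack([xs,ys],1).astype(np.float32),cv2.DIST_L2,0,.01,.01).ravel()
    print(n,st[i],(ce[i]+[225,248]).round(1),np.degrees(np.arctan2(v[0],v[1])).round(2))
    ims.append(cv2.resize(c[225:365,180:330,::-1],None,fx=2.5,fy=2))
cv2.imwrite("pics/cmp.png",np.vstack([np.hstack(ims[:2]),np.hstack(ims[2:])]))
E
```

```text
t 10.55 pos [553.1  45.2  92.6] yaw -102.7 z [ 0.005 -0.003 -1.   ] j [-0.024  0.57   1.67  -0.004  0.896  1.771] F [  9.6 -20.3  -3.3] T [-3.363 -1.709  2.201] gap 42.8
w5 [ 15   6  16  38 254] [247.6 272. ] 15.27
w6 [ 16   4  16  39 241] [248.5 271. ] 15.79
w7 [ 14   5  18  38 239] [247.1 271.3] 18.16
w8 [ 11   7  20  38 236] [245.2 273.8] 21.63
```

View pics/cmp.png

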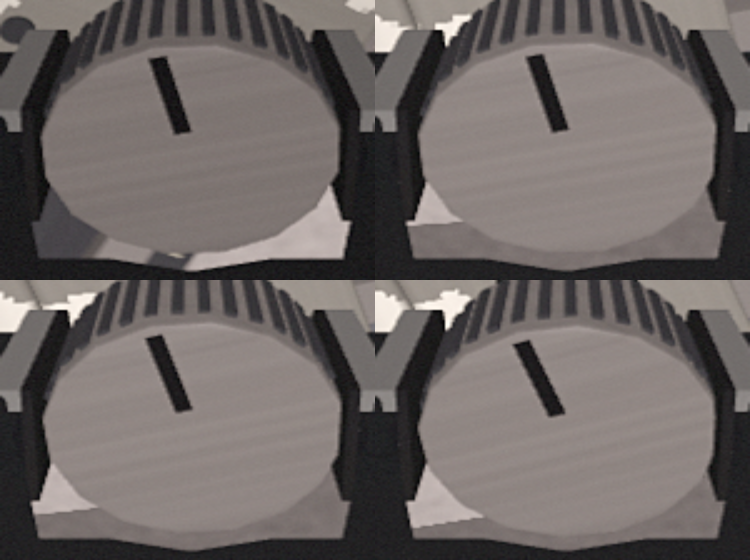

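It has hit the hard stop: the torque reached 2.2 N m and the cap now slips in the pads, with the index line turned in the pictures. I'll compute the index angle in the world frame for each picture.

```bash
cat > idx.py <<'E'
import pickle,sys;from h import *
def idx(n,z=127.2):
    c=pickle.load(open(n+".pkl","rb"));g=cv2.cvtColor(c["color"],cv2.COLOR_RGB2GRAY)[248:300,225:275]; m=(g<60).astype(np.uint8)
    k,l,st,ce=cv2.connectedComponentsWithStats(m);i=1+np.argmax(st[1:,4]);ys,xs=np.nonzero(l==i)
    P=np.array([ray(c,x+225,y+248,z)[:2] for x,y in zip(xs,ys)],np.float32)
    v=cv2.fitLine(P,cv2.DIST_L2,0,.01,.01).ravel();h=ray(c,248,255,z)[:2]-ray(c,248,290,z)[:2]
    if v[:2]@h<0:v=-v
    return np.degrees(np.arctan2(v[1],v[0]))%360
for n in sys.argv[1:]:print(n,round(idx(n),2),"jig",round((idx(n)-9.3+180)%360-180,2))
E
python3 idx.py w2 w3 w4 w5 w6 w7 w8
```

```text
w2 202.19 jig -167.11
w3 202.34 jig -166.96
w4 202.47 jig -166.83
w5 138.02 jig 128.72
w6 9.03 jig -0.27
w7 7.22 jig -2.08
w8 6.37 jig -2.93
```

The cap is bottomed, with the index along jig x (world about 8–9°). Now I'll back off about 90° anticlockwise.

Call:
step_arm(commands=[{"tx": 0.05, "ty": 0, "tz": 0.01, "rx": 0, "ry": 0, "rz": 4, "claw": 4}, {"tx": 0, "ty": 0, "tz": 0.01, "rx": 0, "ry": 0, "rz": 8, "claw": 4}, {"tx": 0, "ty": 0, "tz": 0.01, "rx": 0, "ry": 0, "rz": 8, "claw": 4}, {"tx": 0, "ty": 0, "tz": 0.01, "rx": 0, "ry": 0, "rz": 8, "claw": 4}, {"tx": 0, "ty": 0, "tz": 0.01, "rx": 0, "ry": 0, "rz": 8, "claw": 4}, {"tx": 0, "ty": 0, "tz": 0.01, "rx": 0, "ry": 0, "rz": 8, "claw": 4}, {"tx": 0, "ty": 0, "tz": 0.01, "rx": 0, "ry": 0, "rz": 8, "claw": 4}, {"tx": 0, "ty": 0, "tz": 0.01, "rx": 0, "ry": 0, "rz": 8, "claw": 4}, {"tx": 0, "ty": 0, "tz": 0.01, "rx": 0, "ry": 0, "rz": 8, "claw": 4}, {"tx": 0, "ty": 0, "tz": 0.01, "rx": 0, "ry": 0, "rz": 8, "claw": 4}, {"tx": 0, "ty": 0, "tz": 0.01, "rx": 0, "ry": 0, "rz": 8, "claw": 4}, {"tx": 0, "ty": 0, "tz": 0, "rx": 0, "ry": 0, "rz": 6, "claw": 4}, {"tx": 0, "ty": 0, "tz": 0, "rx": 0, "ry": 0, "rz": 0, "claw": 4}])

```text
time: 11.9
position: [551.8, 47.0, 93.6]
ee_rot: [3.123, -0.343, 0.002]
force: [2.0, -2.2, 5.3]
finger_gap: 42.7
```

```bash
python3 look.py wrist:w9;sed -i 's/z=127.2/z=128.3/' idx.py; python3 idx.py w9
```

```text
t 11.9 pos [551.8  47.   93.6] yaw -12.53 z [ 0.001 -0.    -1.   ] j [-0.023  0.568  1.67  -0.     0.902  0.196] F [ 2.  -2.2  5.3] T [-0.252 -0.225  0.038] gap 42.7
w9 93.5 jig 84.2
```

View pics/w9.png

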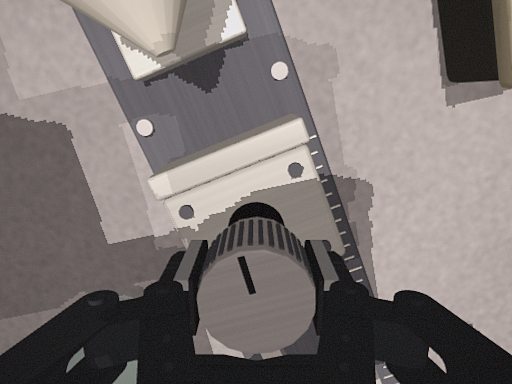

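The index is at 93.5° against a bottomed value of about 9°, so about 5° is missing. I'll add that and a light push into the stop.

Call:
step_arm(commands=[{"tx": 0, "ty": 0.05, "tz": 0.01, "rx": 0, "ry": 0, "rz": 2.8, "claw": 4}, {"tx": 0, "ty": 0.05, "tz": 0, "rx": 0, "ry": 0, "rz": 2.6, "claw": 4}, {"tx": 0, "ty": 0.03, "tz": 0, "rx": 0, "ry": 0, "rz": 0, "claw": 4}, {"tx": 0, "ty": 0, "tz": 0, "rx": 0, "ry": 0, "rz": 0, "claw": 4}])

```text
time: 12.35
position: [551.7, 47.3, 93.6]
ee_rot: [3.133, -0.204, 0.002]
force: [-0.0, -13.7, 5.7]
finger_gap: 42.7
```

```bash
python3 look.py wrist:w10 scene:s10; python3 idx.py w10; python3 - <<'E'
import cv2
a=cv2.imread("pics/s10.png");b=cv2.imread("pics/scene0.png")
cv2.imwrite("pics/s10z.png",cv2.resize(a[100:300,140:390],None,fx=3,fy=3,interpolation=cv2.INTER_CUBIC))
w=cv2.imread("pics/w10.png");cv2.imwrite("pics/w10z.png",cv2.resize(w[90:290,120:370],None,fx=3,fy=3,interpolation=cv2.INTER_CUBIC))
E
```

```text
t 12.35 pos [551.7  47.3  93.6] yaw -7.43 z [ 0.001 -0.002 -1.   ] j [-0.021  0.569  1.67  -0.002  0.902  0.11 ] F [ -0.  -13.7   5.7] T [-2.115 -0.067  0.071] gap 42.7
w10 98.41 jig 89.11
```

View pics/w10z.png

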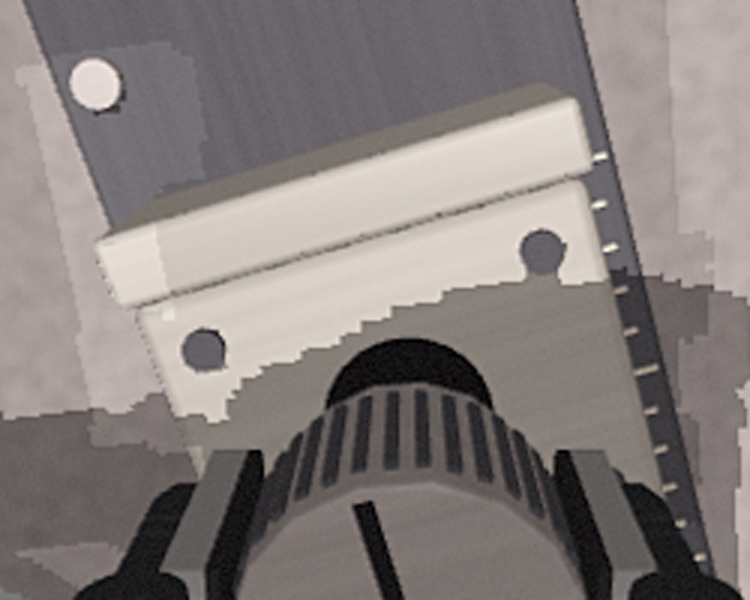

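View pics/s10z.png

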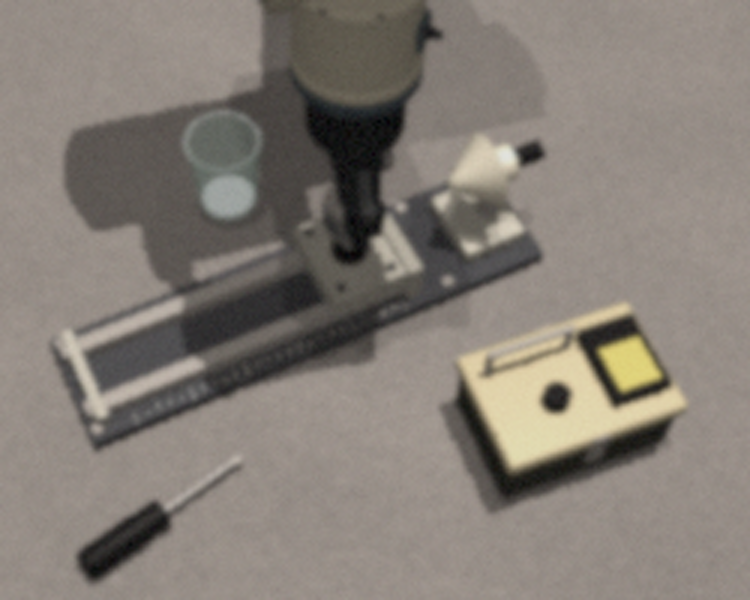

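The saddle is tight against the stop plate with no gap. The bystanders haven't moved. The index reads 89.1° in jig axes, about 90° from bottomed. Handing in.

```bash
python3 -c "
from bench import manip
print(manip.hand_in())"; python3 look.py
```

```text
the job is handed in; nothing more can be done
None
the job is handed in; nothing more can be done
```

The job is handed in at about 12.4 s of the 72 s allowed, and no verdict was reported. I gripped the cap and dragged the carriage to the end stop, where contact force rose to 39 N before I eased it back. I then screwed the cap clockwise about 195° to its hard stop and backed it off a quarter turn. The gripper still holds the cap at 60 N.

**Last checks:**
- **Carriage:** the saddle is flush with the stop plate in the wrist view, held there with about 14 N.
- **Cap:** the index line reads 89° in jig axes. When bottomed it read between about 0° and −3°, depending on the tightening torque, so the cap is open about 90°, give or take 2°.
- **Bystanders:** the meter, beaker and screwdriver look unmoved in the scene view.

**Slip at the hard stop:** the torque reached 2.2 N m there and the cap slipped a few degrees in the pads. I therefore set the quarter turn from the index line in the pictures instead of from the wrist angle.

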